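Unclamp a hose fitting and hold it up to the inspection camera

TASK

Turn the clamp nut on the fixture about a quarter turn anticlockwise (seen from above) so that its tongue swings clear, then pick the brass hose fitting out of the fixture and show its threaded end to the inspection camera: threaded end towards the lens and about 12 cm in front of it, centred on the lens, the fitting pointing straight along the camera's line of sight. Finish while still holding it there, still, in the gripper; do not touch the camera or its stand, and leave the other things on the worktop where they are.

Things in the scene. Friction and masses are not known exactly. Their poses are not given: they have to be found in the camera images.
- fixture: Grey metal plate 190x84x12 mm with two steel V blocks and the clamp, fixed. Origin on the worktop under the middle of the clamped fitting's hexagon; x along the fitting to its threaded end, z up. Plate spans x -125 to +65; V blocks (41 mm wide, tops below z 65) x 29 to 43 and -45 to -31: 60 mm free between for the fingers, the hexagon hanging there in the air. Clamp post (18 mm thick) at x -90.
- clamp_nut (a joint): Angle (rad) of clamp nut and tongue, which turn together about the vertical post; the nut does not rise. 0: tongue points along the fixture's +x, over the fitting's tail; grows anticlockwise seen from above; limits -0.25 and 1.75; starts within 0.2 of 0. Clear of the fitting from about 0.7. Light friction (0.06 N m), stays where left.
- nut_grip (a point): On the clamp nut's axis, 99.5 mm above the worktop; turns with it, z up, +x along the tongue. Steel hexagon nut 30 mm across flats, flats facing +x, -x and every 60 degrees, z 78.5 to 106.5 mm, 12 mm stud end up to 112.5. Below it a flange 39 mm in diameter (top at 78.5) and the tongue: 16 mm wide, 6 thick, underside at 69.5, reaching 42 mm from the axis.
- fitting: Brass hose fitting 112 mm long, about 0.16 kg, lying level in the V blocks, axis 60 mm above the worktop. Origin on the axis in the middle of the hexagon; +x to the threaded end. Hexagon 24 mm long, 22 across flats, flats facing +y and -y (take it from above across y); thread 21 mm in diameter, x 12 to 52; barbed tail 16 mm in diameter, x -12 to -60.
- thread_end (a point): Centre of the fitting's threaded end face (x +52 mm of the fitting).
- tail_end (a point): Centre of the fitting's barbed tail end face (x -60 mm of the fitting).
- camera_stand: Fixed stand of the inspection camera: round dark base 104 mm in diameter, upright post 18 mm thick and 364 mm high. Origin: on the worktop, on the post's axis. The camera is held out 100 mm to its -x side.
- camera_head: Grey camera, body 50x44 mm, black lens 34 mm in diameter, fixed, tilted down 0.4 rad. Origin: centre of the lens glass, 260 mm above the worktop. Looks along its own -x (towards the robot and down); y level, z up leaning 0.4 rad. Wanted: centre of the threaded end at x -120 mm, y 0, z 0 in this frame, the fitting's x along this x.
- spare_fitting: A second, loose fitting of the same kind lying on the worktop; not to be moved. Origin in the middle of its hexagon.
- tape_measure: Tape measure in a red case, 66 x 94 x 35 mm, loose on the worktop; not to be moved. Origin: centre of the underside.
- stapler: Red and black desk stapler, 34 x 150 x 60 mm, loose on the worktop; not to be moved. Origin: centre of the underside.
- padlock: Brass padlock lying flat, 64 x 40 x 18 mm, loose on the worktop; not to be moved. Origin: centre of the underside.
- screw_box_a: Small yellow carton, 55 x 95 x 45 mm, loose on the worktop; not to be moved. Origin: centre of the underside.
There are look-alikes about, which are no part of the job. Of the things shaped like the fixture, the grey one is meant.

How it is judged:
By the outcome, as a careful person would: the job done as asked, in the order asked, and still so for the second after the job is handed in, while the arm keeps its last pose, push and grip.
It also fails if it takes over 51 s, if anything falls off the work surface, if the arm or the gripper's body presses on something with over 40 N, if the wrist force passes 120 N, or if a joint passes its speed limit or range.

ROBOT

A 6-joint arm with a two-finger parallel gripper is mounted at the origin on a cart in front of the work surface, level with it; the furniture and walls round the work are solid. World frame = base frame: x ahead of the robot, y to its left, z up, the work surface at z = 0. Lengths are in mm, angles in degrees, forces in N, time in s.
With the tool pointing down it reaches from about 375 to 900 mm from the base axis. Payload 3.1 kg.
Tool frame: the origin (TCP) lies midway between the tips of the shut fingers; the grasp point (between the pads) lies 19 mm behind it (manip.grip_point_offset is the z of the grasp point in the tool frame, in mm); z points along the fingers, y is the line along which they close (so a half turn about z gives the same grasp; the last joint's range is limited). The gripper opens to 87 mm and grips with 3 to 60 N. Pads are 19 mm wide; open, the fingers measure 117 mm over their backs; the gripper's body (75 mm by 190 mm) begins 51 mm behind the grasp point.
Start: joints at [52.97, 30.224, 82.088, -0, 67.689, -10.227], TCP at [281.785, 557.847, 222.548] pointing down, gripper open.
Joint ranges: [-176.69, 176.69], [-43.24, 126.21], [12.49, 139.97], [-82, 262], [0, 151.66], [-163.58, 163.58]. Speed limits (degrees/s): [159.86, 159.86, 180, 180, 180, 180].

INTERFACE

Orientations are given as [roll, pitch, yaw] about the fixed x, y, z axes, in that order (R = Rz(yaw) Ry(pitch) Rx(roll)).
In Python, from rig import manip, vision, order gives the robot as it stands. The module is installed in compiled form; this text tells all that it offers.
- The arm moves only by the shell command python3 -m jog 'ROWS' [OPENING]. ROWS is text: rows parted by semicolons, each of 6 numbers parted by spaces: the shift along the tool's x, y, z scaled (see below), then the turn, a rotation vector about the tool's x, y, z scaled (see below). A call has 1 to 5 rows; each row shifts and turns the commanded pose from where the row before left it, along the tool's axes as they then stand; what a row does not reach is not made up. The controller multiplies each number of a shift by 0.03 m and each number of a turn by 5 degrees. A row lasts 1/8 s, in which the tool goes at most 62.5 mm and 10.7 degrees, less where a joint would pass 70% of its speed; a pose out of reach is approached as far as the arm can. A call with a number of a shift or a turn outside -1 to 1 is refused whole. A call with a gripper value outside its range is refused whole. OPENING is the opening, from 0 (shut) to 1 (fully open), set as the call begins (- or left out, the last holds). The fingers move at their own pace and stop on an object; the grip force is fixed at half the most. Time passes only in rows, so rows that do not move let the fingers close. It gives the time, the measured TCP pose, the force, the opening and the grip force at its end, in the units of the state.
- manip.read_state(): the state, without advancing time (a new reading comes with each control period).
- vision.grab_frame(name): name is "scene" or "top" or "wrist"; returns a dict with "pixels" (400x640x3 uint8, red, green, blue), "fx", "fy", "cx", "cy" (pixels), "rvec" (rotation vector, rad) and "tvec" (3), from world to camera coordinates, as OpenCV has them. Camera axes: x right, y down, z forward; pixel columns grow to the right and rows downward; lengths in mm; the calibration is good to about 2 mm. A picture is of the moment at which its call begins. There is no depth.
- order.finish_job(): hands the job in; it is judged then, once.
The state is a dict: "clock": time; "joints": joint angles; "qvel": joint speeds; "joint_efforts": joint torques, N m; "tool_pos": TCP position; "tcp_rot": TCP orientation; "force": force on the tool from outside, world axes, zero at the start; "torque": the same for the moment, N m; "grip_width": opening from 0.0 (shut) to 1.0 (fully open); "grip_force": force on a finger pad.
Only numpy, scipy, OpenCV 4.12 (cv2) and the standard library are available. Lean on these libraries where they do the work, as an engineer would, in place of code of your own. Each camera call takes 0.05 s, during which the arm holds its last target. There are 200 camera calls.

## Working session

There is one attempt and no reset: what is moved stays moved. The work goes in short steps, Python scripts to look and compute and a shell command to move; the robot and the scene stay as the last step left them, time stands still between calls to the robot, and variables do not carry over. Pictures are saved under pics/ and viewed, at most 10 in all, crops included, and the job is handed in when it is done.

```bash
mkdir -p pics
cat > h.py <<'E'
import numpy as np, cv2
from scipy.spatial.transform import Rotation as R
from rig import manip, vision, order
def grab(n,f):
    d=vision.grab_frame(n); cv2.imwrite(f,d["pixels"][:,:,::-1]); np.savez(f[:-4]+'.npz',**d); return d
def ray(d,u,v):
    r=cv2.Rodrigues(np.float64(d["rvec"]).reshape(3,1))[0]; t=np.float64(d["tvec"]).ravel()
    o=-r.T@t; k=r.T@np.array([(u-d["cx"])/d["fx"],(v-d["cy"])/d["fy"],1]); return o,k/np.linalg.norm(k)
def atz(d,u,v,z):
    o,k=ray(d,u,v); return o+k*(z-o[2])/k[2]
def tri(*rs):
    A=0;b=0
    for o,k in rs:
        P=np.eye(3)-np.outer(k,k); A=A+P; b=b+P@o
    x=np.linalg.solve(A,b); return x,[np.linalg.norm((np.eye(3)-np.outer(k,k))@(x-o)) for o,k in rs]
def proj(d,p):
    K=np.array([[d["fx"],0,d["cx"]],[0,d["fy"],d["cy"]],[0,0,1.]])
    return cv2.projectPoints(np.float64(p).reshape(-1,1,3),np.float64(d["rvec"]),np.float64(d["tvec"]),K,None)[0].reshape(-1,2)
def load(f): return dict(np.load(f))
E
python3 - <<'E'
from h import *
ims=[]
for n in ["scene","top"]:
    d=grab(n,f"pics/{n}0.png"); print(n,d["fx"],ray(d,320,200))
d=grab("wrist","pics/wrist0.png"); print(ray(d,320,200))
print(manip.read_state(), manip.grip_point_offset)
E
```

```text
scene 418.4953428603186 (array([1328.02872217,  185.13306536, 1210.09395816]), array([-0.56634215, -0.14407736, -0.81147907]))
top 426.31494223273216 (array([ 330.05716444,    7.99158175, 1326.31541979]), array([ 0.23139043, -0.00452766, -0.97285043]))
(array([220.99598919, 587.59537412, 383.43682807]), array([ 0.23453477, -0.11619421, -0.96513851]))
{'clock': 0.15, 'joints': array([ 5.29717737e+01,  3.02667358e+01,  8.21394694e+01,  2.75592781e-03,
        6.76887511e+01, -1.02259445e+01]), 'qvel': array([ 0.00976058, -0.2308556 , -0.2318931 ,  0.08270419,  0.0517898 ,
        0.06185441]), 'joint_efforts': array([ 2.50689245e-04, -4.40428340e+01, -1.76844049e+01,  6.33257604e-02,
        5.52464474e-02, -1.13138469e-04]), 'tool_pos': array([281.4294807 , 557.43112954, 221.79667172]), 'tcp_rot': array([-1.79907004e+02, -1.93650236e-02,  1.53196654e+02]), 'force': array([ 0.51933681, -0.45100694, -0.36478435]), 'torque': array([ 0.04311023, -0.0576119 , -0.00971754]), 'grip_force': 0.0, 'grip_width': 0.9973646465514325} -18.700000000000003
```

View pics/top0.png

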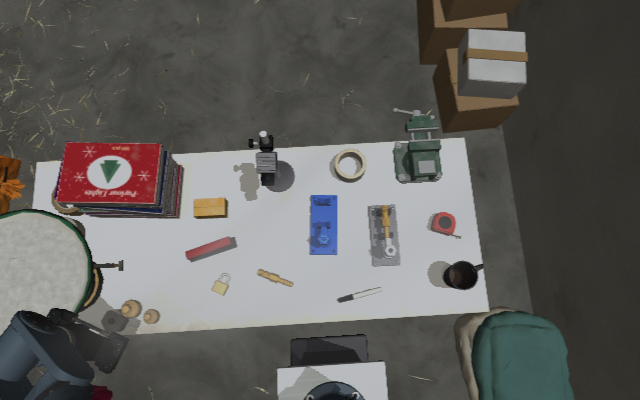

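View pics/scene0.png

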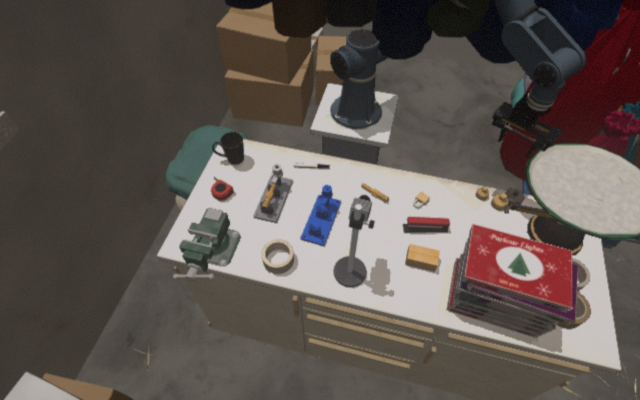

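The top view shows the grey fixture at (384,235), with its clamp nut at (390,251) and the fitting at (384,220). Look-alikes are the blue fixture (322,225) and the loose spare fitting (275,278). I choose the grey fixture with the fitting in it. The inspection camera is at (266,160) in top and (360,212) in scene.

Run:
```python
from h import *
t=cv2.imread('pics/top0.png'); s=cv2.imread('pics/scene0.png')
def c(im,u,v,w,h,k): 
    return cv2.resize(im[v:v+h,u:u+w],None,fx=k,fy=k,interpolation=cv2.INTER_CUBIC)
A=c(t,360,195,50,75,8); B=c(s,250,160,50,75,8)
cv2.imwrite('pics/c1.png',np.hstack([A,B]))
A=c(t,240,120,60,75,6.666); B=c(s,325,190,60,110,5.4545)
A=cv2.resize(A,(400,500)); B=cv2.resize(B,(327,600)); o=np.zeros((600,727,3),np.uint8); o[:500,:400]=A; o[:,400:]=B
cv2.imwrite('pics/c2.png',o)
```

```text
(no output)
```

View pics/c1.png

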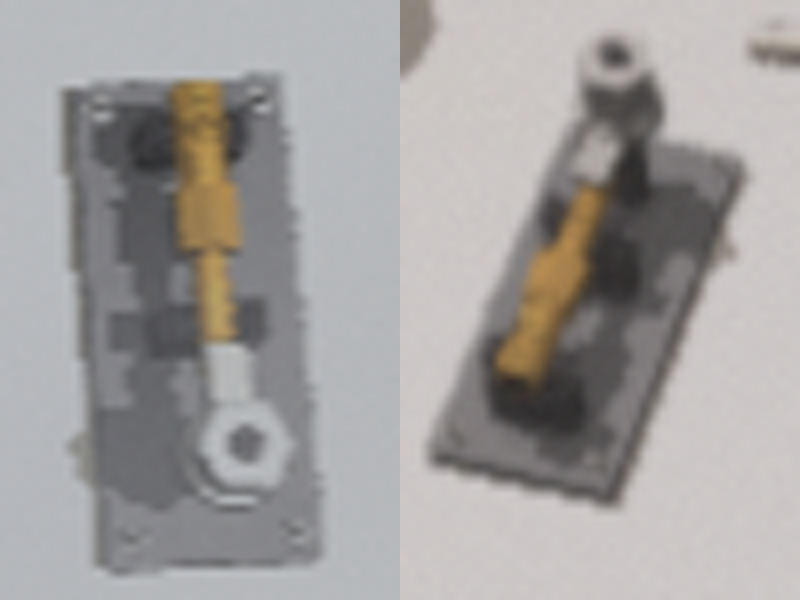

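View pics/c2.png

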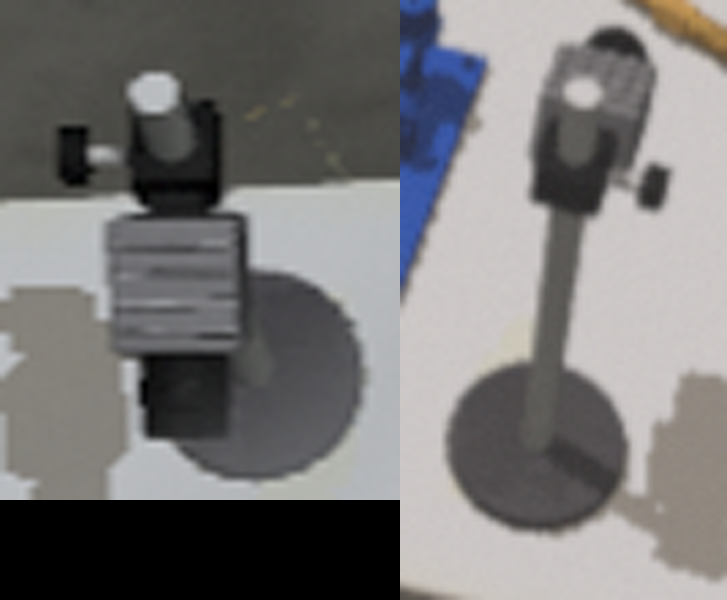

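The crops confirm the grey fixture: the stud is at top (390.3,250.2) / scene (276.5,166.1), with the hexagon and thread end clearly visible. The camera head's barrel points towards the robot, down in the top view.

Run:
```python
from h import *
np.set_printoptions(precision=1,suppress=True)
T=load('pics/top0.npz'); S=load('pics/scene0.npz')
ct=lambda x,y:(360+(x+.5)/8-.5,195+(y+.5)/8-.5)
cs=lambda x,y:(250+(x-400+.5)/8-.5,160+(y+.5)/8-.5)
at=lambda x,y:(240+x/6.667-.43,120+y/6.667-.43)
as_=lambda x,y:(325+(x-400)/5.4545-.4,190+y/5.4545-.4)
for n,a,b in [("stud",ct(246,445),cs(615,52)),("hex",ct(209,218),cs(554,278)),("thr",ct(196,84),cs(515,382)),
  ("base",at(262,376),as_(537,444)),("posttop",at(155,92),as_(583,93)),("body",at(178,285),as_(603,100))]:
    x,e=tri(ray(T,*a),ray(S,*b)); print(n,x,np.array(e))
print("stud@112",atz(T,*ct(246,445),112),atz(S,*cs(615,52),112))
print("base@0",atz(T,*at(262,376),0),atz(S,*as_(537,444),3))
print("axis60", atz(T,*ct(209,218),69),atz(T,*ct(196,84),64),atz(T,*ct(217,335),66))
P=[atz(T,*ct(*p),12) for p in [(62,85),(282,75),(322,565),(102,572)]]
P=np.array(P);print(P); print('yaw',np.degrees(np.arctan2(*(P[0]-P[3])[1::-1])),np.degrees(np.arctan2(*(P[1]-P[2])[1::-1])),P.mean(0))
print("barrel L/R",[atz(T,*at(*p),z) for p,z in [((110,222),285),((245,215),285),((245,350),285),((115,352),285),((145,435),270),((228,435),270)]])
```

```text
stud [ 460.  -190.   111.4] [0.8 0.8]
hex [ 550.7 -191.6   66.2] [0.7 0.7]
thr [ 603.2 -191.8   61.9] [0.4 0.4]
base [731.5 130.5   6. ] [1. 1.]
posttop [732.3 131.  362.8] [0.2 0.2]
body [683.2 135.3 290.2] [1.2 1.2]
stud@112 [ 459.8 -189.1  112. ] [ 460.6 -190.6  112. ]
base@0 [733.5 130.1   0. ] [729.9 131.4   3. ]
axis60 [ 550.  -190.4   69. ] [ 602.7 -191.1   64. ] [ 506.2 -189.7   66. ]
[[ 616.7 -146.4   12. ]
 [ 615.4 -233.6   12. ]
 [ 422.9 -230.    12. ]
 [ 425.4 -145.7   12. ]]
yaw -0.2098849903025505 -1.0643122023202254 [ 520.1 -188.9   12. ]
barrel L/R [array([712.3, 160.1, 285. ]), array([712., 108., 285.]), array([657.6, 109.9, 285. ]), array([659.8, 159.5, 285. ]), array([630.5, 151.1, 270. ]), array([628.5, 119.2, 270. ])]
```

```bash
cat >> h.py <<'E'
def plan(p,rpy):
    s=manip.read_state(); r=R.from_euler('xyz',s["tcp_rot"],degrees=True); t=R.from_euler('xyz',rpy,degrees=True)
    np.set_printoptions(precision=2,suppress=True)
    print(s["clock"],s["tool_pos"],s["tcp_rot"],'F',s["force"],'w',s["grip_width"]*87,s["grip_force"])
    print("shift(units, tool axes now)",r.inv().apply(np.array(p)-s["tool_pos"])/30,"turn units",(r.inv()*t).as_rotvec(degrees=True)/5)
    print("shift in target axes",t.inv().apply(np.array(p)-s["tool_pos"])/30)
E
r='-.83 -.98 0 0 0 0'
python3 -m jog '-.83 -.98 0 0 0 0;-.83 -.98 0 0 0 0;-.83 -.98 0 0 0 0;-.83 -.98 0 0 0 0;-.83 -.98 0 0 0 0'
python3 -m jog '-.83 -.98 0 0 0 0;-.83 -.98 0 0 0 0;-.83 -.98 0 0 0 0;-.83 -.98 0 0 0 0;-.83 -.98 0 0 0 0'
python3 -m jog '-.83 -.98 0 0 0 0;-.83 -.98 0 0 0 0;-.83 -.98 0 0 0 0;-.83 -.98 0 0 0 0;-.83 -.98 0 0 0 0'
python3 -m jog '-.83 -.98 0 0 0 0;-.83 -.98 0 0 0 0;-.83 -.98 0 0 0 0;-.83 -.98 0 0 0 0;-.83 -.98 0 0 0 0'
python3 - <<'E'
from h import *
plan([460,-190,222],[180,0,90])
E
```

```text
clock: 0.78
tool_pos: [326.7, 369.2, 222.4]
tcp_rot: [-180.0, -0.0, 153.2]
force: [1.1, 0.2, 0.3]
grip_width: 1.003
grip_force: 0.0
clock: 1.4
tool_pos: [371.6, 182.0, 222.6]
tcp_rot: [180.0, 0.0, 153.2]
force: [0.3, 0.6, -0.8]
grip_width: 0.998
grip_force: 0.0
clock: 2.02
tool_pos: [416.4, -5.4, 222.5]
tcp_rot: [180.0, 0.0, 153.2]
force: [0.2, 0.2, 0.8]
grip_width: 0.999
grip_force: 0.0
clock: 2.65
tool_pos: [461.2, -192.7, 222.4]
tcp_rot: [180.0, -0.0, 153.2]
force: [0.9, -0.0, -0.4]
grip_width: 1.001
grip_force: 0.0
2.65 [ 461.18 -192.72  222.4 ] [179.99  -0.02 153.18] F [ 0.92 -0.03 -0.4 ] w 87.08045844761112 0.0
shift(units, tool axes now) [0.08 0.06 0.01] turn units [-0.   -0.   12.64]
shift in target axes [ 0.09 -0.04  0.01]
```

```bash
python3 -c "
from h import *
grab('wrist','pics/wa.png')"
python3 -m jog '0 0 0 0 0 .97;0 0 0 0 0 .97;0 0 0 0 0 .97;0 0 0 0 0 .97;0 0 0 0 0 .97' >/dev/null
python3 -m jog '0 0 0 0 0 .97;0 0 0 0 0 .97;0 0 0 0 0 .97;0 0 0 0 0 .97;0 0 0 0 0 .97' >/dev/null
python3 -m jog '0 0 0 0 0 .98;0 0 0 0 0 .98;0 0 0 0 0 .98;0 0 0 0 0 0;0 0 0 0 0 0'
python3 - <<'E'
from h import *
d=grab('wrist','pics/wb.png'); a=load('pics/wa.npz')
for i,e in ((a,'a'),(d,'b')): print(e,proj(i,[[460,-190,112],[550.5,-191,60],[603,-191.5,60]]))
im=np.vstack([cv2.imread('pics/wa.png'),cv2.imread('pics/wb.png')]);cv2.imwrite('pics/wab.png',cv2.resize(im,(480,600),interpolation=cv2.INTER_AREA))
E
```

```text
clock: 4.58
tool_pos: [461.0, -191.4, 222.5]
tcp_rot: [-180.0, -0.0, 90.1]
force: [-0.6, -0.2, 0.7]
grip_width: 0.998
grip_force: 0.0
a [[321.33135432 191.80858402]
 [352.68159367 245.09023117]
 [369.54695128 278.72193677]]
b [[319.05127318 191.568912  ]
 [395.50929139 182.24453514]
 [439.82030755 182.71575741]]
```

View pics/wab.png

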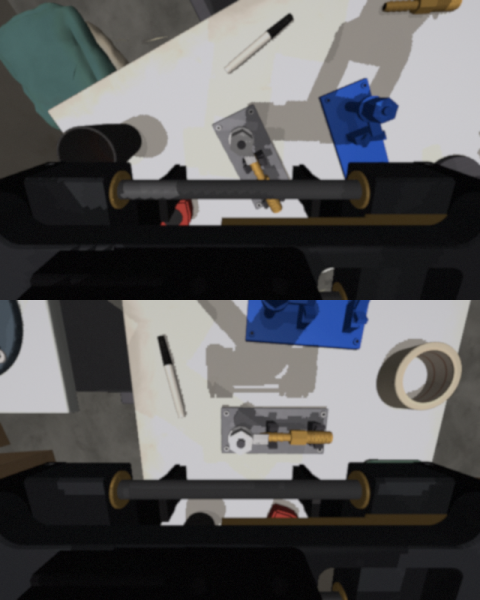

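The wrist pictures show the grey fixture below the gripper, with the nut near (321,190) in both views and the blue fixture well off to the side. I enlarge both.

Run:
```python
from h import *
a=cv2.imread('pics/wa.png')[160:220,285:385]; b=cv2.imread('pics/wb.png')[140:215,290:390]
f=lambda x:cv2.resize(x,None,fx=4.4*1,fy=4.4,interpolation=cv2.INTER_CUBIC)
A=cv2.resize(cv2.imread('pics/wa.png')[155:230,285:385],(400,300),interpolation=cv2.INTER_CUBIC)
B=cv2.resize(b,(800,600),interpolation=cv2.INTER_CUBIC)
A=cv2.resize(cv2.imread('pics/wa.png')[150:225,295:345],(400,600),interpolation=cv2.INTER_CUBIC)
B=cv2.resize(cv2.imread('pics/wb.png')[150:225,300:350],(400,600),interpolation=cv2.INTER_CUBIC)
cv2.imwrite('pics/c3.png',np.hstack([A,B]))
```

```text
(no output)
```

View pics/c3.png

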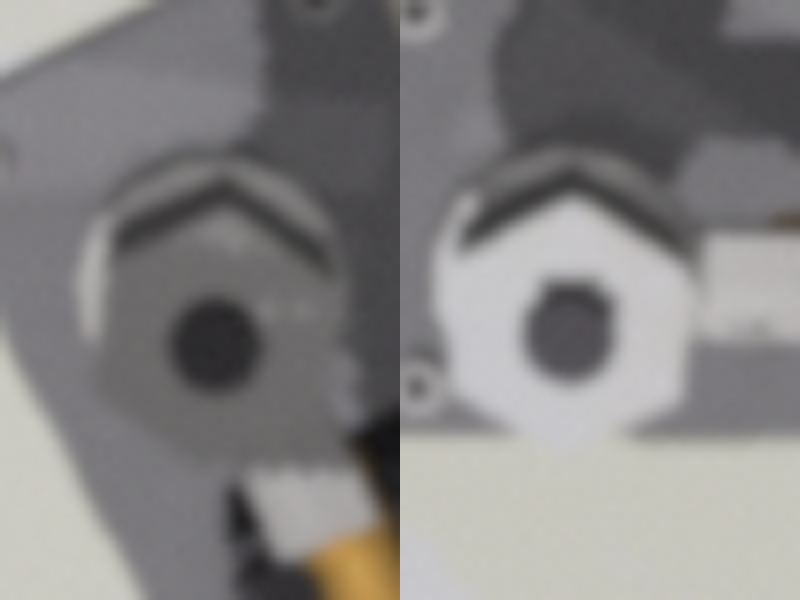

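Run:
```python
from h import *
np.set_printoptions(precision=2,suppress=True)
a=load('pics/wa.npz');b=load('pics/wb.npz')
pa=lambda x,y:(295+(x+.5)/8-.5,150+(y+.5)/8-.5)
pb=lambda x,y:(300+(x-400+.5)/8-.5,150+(y+.5)/8-.5)
print(tri(ray(a,*pa(215,345)),ray(b,*pb(569,330))))
T=load('pics/top0.npz')
print("stud",atz(a,*pa(215,345),112.5),atz(b,*pb(569,330),112.5))
for n,f,c,V in (("a",pa,a,[(225,185),(112,250),(98,395),(202,462)]),("b",pb,b,[(572,195),(458,255),(450,393),(562,450),(685,395),(697,260)])):
    V=np.array([atz(c,*f(*v),106.5) for v in V]); print(n,V[:,:2]); 
    ctr=atz(c,*((f(215,345) if n=='a' else f(569,330))),112.5)
    w=V-ctr; an=np.degrees(np.arctan2(w[:,1],w[:,0])); print('ang mod60',(an-30)%60, np.hypot(w[:,0],w[:,1]))
t=[atz(b,*pb(*v),75.5)[:2] for v in [(705,233),(795,235),(705,335),(795,345)]];print(t)
```

```text
(array([ 461.8 , -190.59,  107.12]), [np.float64(0.24990550467678213), np.float64(0.24990550467680003)])
stud [ 460.75 -190.26  112.5 ] [ 461.64 -189.1   112.5 ]
a [[ 444.15 -180.45]
 [ 445.13 -196.94]
 [ 461.2  -207.28]
 [ 475.26 -199.39]]
ang mod60 [59.4  53.17  1.51 57.84] [19.28 16.99 17.03 17.15]
b [[ 462.   -173.06]
 [ 447.58 -180.77]
 [ 446.37 -198.88]
 [ 460.81 -206.5 ]
 [ 476.63 -199.1 ]
 [ 477.88 -181.38]]
ang mod60 [58.7  59.37  2.64 57.27 56.29 55.43] [16.05 16.34 18.13 17.42 18.02 17.98]
[array([ 480.92, -183.84]), array([ 493.57, -184.11]), array([ 481.18, -198.57]), array([ 494.01, -200.02])]
```

```bash
python3 -m jog '.05 0 1 0 0 .5;0 0 1 0 0 0;0 0 1 0 0 0;0 0 1 0 0 0;0 0 .3 0 0 0' .7
python3 -m jog '0 0 .38 0 0 0;0 0 0 0 0 0;0 0 0 0 0 0'
python3 -m jog '0 0 0 0 0 0;0 0 0 0 0 0;0 0 0 0 0 0;0 0 0 0 0 0;0 0 0 0 0 0' 0.2
python3 -m jog '0 0 0 0 0 0;0 0 0 0 0 0'
```

```text
clock: 5.25
tool_pos: [460.2, -189.4, 92.0]
tcp_rot: [-179.8, -0.1, 87.5]
force: [-0.1, -0.5, 0.1]
grip_width: 0.709
grip_force: 0.0
clock: 5.62
tool_pos: [461.7, -190.4, 82.9]
tcp_rot: [179.9, 0.0, 87.5]
force: [-0.6, 1.3, -1.0]
grip_width: 0.702
grip_force: 0.0
clock: 6.25
tool_pos: [462.8, -190.3, 82.4]
tcp_rot: [179.8, 0.0, 87.5]
force: [5.3, 1.9, -0.9]
grip_width: 0.343
grip_force: 30.0
clock: 6.5
tool_pos: [462.8, -190.3, 82.4]
tcp_rot: [179.8, 0.0, 87.5]
force: [5.1, 2.7, -0.7]
grip_width: 0.344
grip_force: 30.0
```

```bash
python3 -m jog '0 .05 0 0 0 0;0 0 0 0 0 -1;0 0 0 0 0 -1;0 0 0 0 0 -1;0 0 0 0 0 -1'
python3 -m jog '0 0 0 0 0 -1;0 0 0 0 0 -1;0 0 0 0 0 -1;0 0 0 0 0 -1;0 0 0 0 0 -1'
python3 -m jog '0 0 0 0 0 -1;0 0 0 0 0 -1;0 0 0 0 0 -1;0 0 0 0 0 -1;0 0 0 0 0 -1'
python3 -m jog '0 0 0 0 0 -1;0 0 0 0 0 -1;0 0 0 0 0 -1;0 0 0 0 0 -1;0 0 0 0 0 0'
```

```text
clock: 7.12
tool_pos: [462.7, -190.3, 82.4]
tcp_rot: [180.0, 0.0, 107.6]
force: [2.0, 0.3, 2.0]
grip_width: 0.345
grip_force: 30.0
clock: 7.75
tool_pos: [462.6, -190.4, 82.3]
tcp_rot: [-180.0, 0.0, 132.6]
force: [0.8, 0.2, 1.8]
grip_width: 0.34
grip_force: 30.0
clock: 8.38
tool_pos: [462.5, -190.5, 82.3]
tcp_rot: [-180.0, 0.0, 157.7]
force: [0.2, -1.2, 0.4]
grip_width: 0.338
grip_force: 30.0
clock: 9.0
tool_pos: [462.5, -190.5, 82.4]
tcp_rot: [-180.0, -0.0, 177.5]
force: [-0.7, -1.9, 1.6]
grip_width: 0.346
grip_force: 30.0
```

```bash
python3 -m jog '0 0 0 0 0 0;0 0 0 0 0 0;0 0 0 0 0 0;0 0 -.5 0 0 0;0 0 -1 0 0 0' .7
python3 -m jog '0 0 -1 0 0 0;0 0 -1 0 0 -.25;-1 0 0 0 0 0;-1 0 0 0 0 0;-1 0 0 0 0 0'
python3 -m jog '0 0 0 0 0 0;0 0 0 0 0 0'
python3 - <<'E'
from h import *
plan([552.5,-191.5,41.5],[180,0,179.2])
d=grab('wrist','pics/wc.png'); print(proj(d,[[462.5,-190.4,112.5],[552.5,-191.5,71],[604,-192,60]]))
im=cv2.imread('pics/wc.png'); cv2.imwrite('pics/wc2.png',cv2.resize(im[60:360,150:490],None,fx=2,fy=2)[:600])
E
```

```text
clock: 9.62
tool_pos: [461.9, -189.6, 127.4]
tcp_rot: [179.9, -0.1, 177.5]
force: [-0.1, -0.2, 0.9]
grip_width: 0.691
grip_force: 0.0
clock: 10.25
tool_pos: [553.5, -192.0, 188.6]
tcp_rot: [-180.0, 0.1, 178.7]
force: [-0.5, 0.3, 0.0]
grip_width: 0.698
grip_force: 0.0
clock: 10.5
tool_pos: [551.5, -191.6, 187.4]
tcp_rot: [180.0, -0.1, 178.8]
force: [-1.0, 0.2, -0.5]
grip_width: 0.702
grip_force: 0.0
10.5 [ 551.49 -191.59  187.37] [179.97  -0.08 178.76] F [-0.99  0.19 -0.47] w 61.084073065793575 0.0
shift(units, tool axes now) [-0.04  0.    4.86] turn units [ 0.01 -0.02 -0.09]
shift in target axes [-0.03  0.    4.86]
[[317.98  97.42]
 [318.98 193.8 ]
 [319.53 236.48]]
```

View pics/wc2.png

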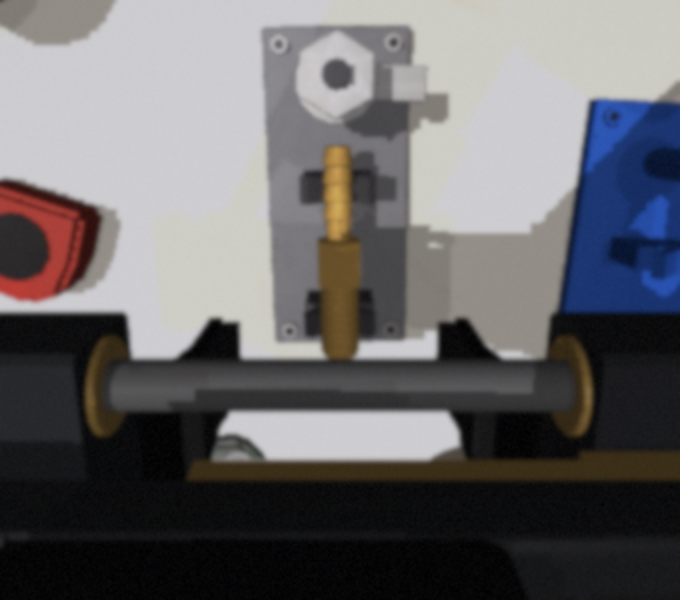

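The tongue now points to +y, at (410,82) in the crop, clear of the fitting. The fitting's hexagon is at about (320,191) in the full frame, within a pixel or two of my prediction, so I descend and grip.

```bash
python3 -m jog '-.03 0 1 0 0 0;0 0 1 0 0 0;0 0 1 0 0 0;0 0 1 0 0 0;0 0 .5 0 0 0'
python3 -m jog '0 0 .36 0 0 0;0 0 0 0 0 0;0 0 0 0 0 0'
python3 -m jog '0 0 0 0 0 0;0 0 0 0 0 0;0 0 0 0 0 0;0 0 0 0 0 0;0 0 0 0 0 0' .1
python3 -m jog '0 0 0 0 0 0;0 0 0 0 0 0'
```

```text
clock: 11.18
tool_pos: [551.7, -191.6, 50.9]
tcp_rot: [179.9, -0.2, 178.7]
force: [-0.3, 0.5, 0.4]
grip_width: 0.7
grip_force: 0.0
clock: 11.55
tool_pos: [554.1, -192.5, 42.2]
tcp_rot: [-180.0, 0.1, 178.8]
force: [-0.0, 0.3, -0.5]
grip_width: 0.697
grip_force: 0.0
clock: 12.18
tool_pos: [553.4, -191.4, 41.3]
tcp_rot: [179.9, -0.0, 178.7]
force: [1.3, 2.4, 1.3]
grip_width: 0.245
grip_force: 30.0
clock: 12.42
tool_pos: [553.4, -191.4, 41.3]
tcp_rot: [179.9, -0.0, 178.8]
force: [0.5, 3.8, 0.4]
grip_width: 0.247
grip_force: 30.0
```

```bash
python3 -m jog '0 0 -.3 0 0 0;0 0 -1 0 0 0;0 0 -1 0 0 0;0 0 -1 0 0 0;0 0 -1 0 0 0'
python3 -m jog '0 0 -1 0 0 0;0 0 -1 0 0 0;0 0 -1 0 0 0;0 0 -1 0 0 0;0 0 -1 0 0 0'
python3 -m jog '0 0 -1 0 0 0;0 0 -1 0 0 0;0 1 -.8 0 0 0;0 1 0 0 0 0;0 1 0 0 0 0'
python3 -m jog '-.2 1 0 0 0 0;-.2 1 0 0 0 0;-.2 1 0 0 0 0;-.2 1 0 0 0 0;-.2 1 0 0 0 0'
python3 -m jog '-.2 .3 0 0 0 0;0 0 0 0 0 0;0 0 0 0 0 0;0 0 0 0 0 0'
python3 - <<'E'
from h import *
d=grab('wrist','pics/wd.png'); print(proj(d,[[632,134,260],[732,131,364],[640,134,300]]))
E
python3 -m jog '0 1 0 0 0 0;0 1 0 0 0 0;0 .5 0 0 0 0;0 0 0 0 0 0;0 0 0 0 0 0'
python3 - <<'E'
from h import *
d=grab('wrist','pics/we.png'); print(proj(d,[[632,134,260],[732,131,364],[640,134,300]]))
im=np.vstack([cv2.imread('pics/wd.png')[80:360,130:520],cv2.imread('pics/we.png')[80:360,130:520]])
cv2.imwrite('pics/wde.png',im)
E
```

```text
clock: 13.05
tool_pos: [553.2, -192.8, 171.6]
tcp_rot: [-179.9, -0.0, 178.7]
force: [0.0, -0.1, -1.9]
grip_width: 0.248
grip_force: 29.9
clock: 13.68
tool_pos: [552.8, -192.6, 321.5]
tcp_rot: [-179.9, -0.0, 178.7]
force: [1.1, -0.2, -2.1]
grip_width: 0.249
grip_force: 29.9
clock: 14.3
tool_pos: [555.0, -102.0, 404.9]
tcp_rot: [-179.9, 0.0, 178.7]
force: [0.1, 0.2, -2.2]
grip_width: 0.246
grip_force: 29.9
clock: 14.92
tool_pos: [588.5, 47.4, 404.3]
tcp_rot: [-179.9, -0.0, 178.7]
force: [0.2, 0.4, -1.7]
grip_width: 0.245
grip_force: 29.9
clock: 15.42
tool_pos: [594.8, 55.0, 404.4]
tcp_rot: [-180.0, -0.0, 178.7]
force: [-0.6, 0.9, -1.2]
grip_width: 0.252
grip_force: 29.9
[[388.23758015 216.71755699]
 [409.04729316 362.5614955 ]
 [397.37530732 236.68554002]]
clock: 16.1
tool_pos: [596.7, 130.1, 404.3]
tcp_rot: [-179.9, -0.0, 178.7]
force: [-0.2, -0.4, -3.0]
grip_width: 0.247
grip_force: 29.9
[[323.12445028 216.64924729]
 [323.55831034 362.50637996]
 [323.83084114 236.61746142]]
```

View pics/wde.png

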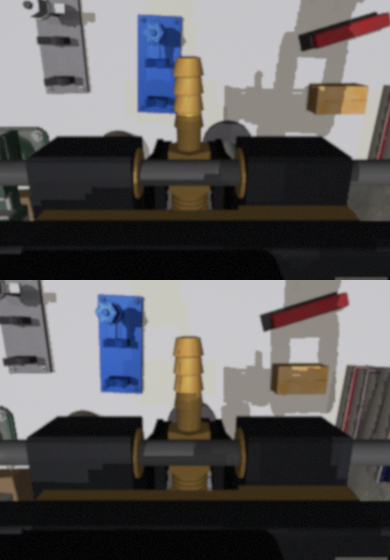

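The camera head is still hidden behind the gripper in both views; the barbed tail of the held fitting shows at (188,90). I move further forward and view the head from three positions.

```bash
python3 -m jog '-1 .8 0 0 0 0;-1 .8 0 0 0 0;-1 0 0 0 0 0;0 0 0 0 0 0;0 0 0 0 0 0'
python3 -c "
from h import *
d=grab('wrist','pics/v1.png')"
python3 -m jog '0 -1 0 0 0 0;0 -1 0 0 0 0;0 -1 0 0 0 0;0 0 0 0 0 0;0 0 0 0 0 0'
python3 - <<'E'
from h import *
d=grab('wrist','pics/v2.png')
ims=[]
for n in ('v1','v2'):
    d=load(f'pics/{n}.npz'); q=proj(d,[[632,134,260],[690,132,300],[732,131,364]]); print(n,q,d['fx'])
    c=(q[0]+q[1])/2; u=int(np.clip(c[0]-66,0,506)); v=int(np.clip(c[1]-100,0,199)); print('origin',u,v)
    ims.append(cv2.resize(cv2.imread(f'pics/{n}.png')[v:v+200,u:u+133],(399,600),interpolation=cv2.INTER_CUBIC))
cv2.imwrite('pics/v12.png',np.hstack(ims))
E
```

```text
clock: 16.77
tool_pos: [687.3, 176.2, 403.9]
tcp_rot: [-180.0, -0.1, 178.7]
force: [-1.2, -0.2, -1.7]
grip_width: 0.251
grip_force: 29.9
clock: 17.45
tool_pos: [685.1, 87.4, 405.0]
tcp_rot: [180.0, 0.0, 178.7]
force: [0.3, 0.1, -1.8]
grip_width: 0.247
grip_force: 29.9
v1 [[278.51719428 137.70426437]
 [274.23621675 199.54449586]
 [263.84594215 271.00271246]] 279.1098553818247
origin 210 68
v2 [[361.01255003 137.51620396]
 [364.08340477 199.17238281]
 [374.50969562 270.28902234]] 279.1098553818247
origin 296 68
```

View pics/v12.png

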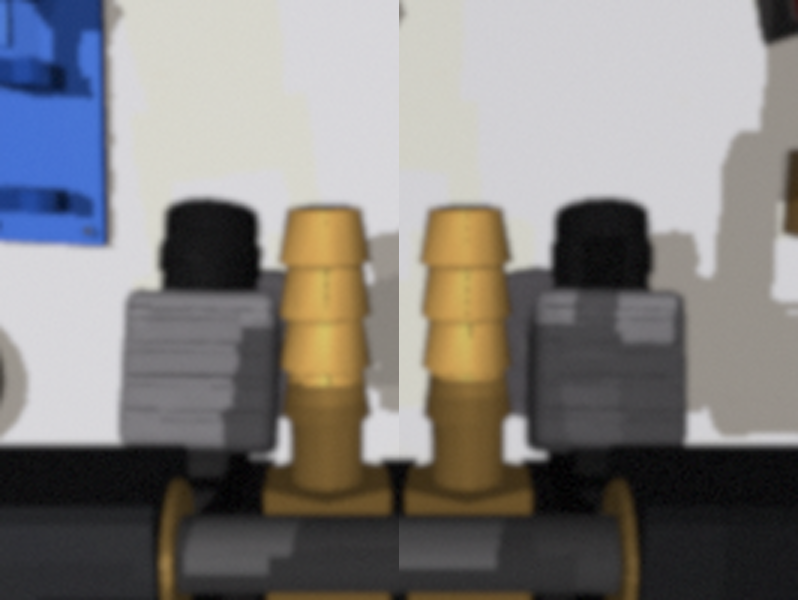

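Run:
```python
from h import *
np.set_printoptions(precision=1,suppress=True)
a=load('pics/v1.npz');b=load('pics/v2.npz')
pa=lambda x,y:(210+(x+.5)/3-.5,68+(y+.5)/3-.5)
pb=lambda x,y:(296+(x-399+.5)/3-.5,68+(y+.5)/3-.5)
P={}
for n,p,q in [("rimL",(168,213),(557,213)),("rimR",(256,211),(646,211)),("bodyFL",(130,293),(537,293)),("bodyFR",(274,295),(683,295)),("bodyRL",(120,444),(531,445)),("bodyRR",(272,448),(683,443))]:
    P[n],e=tri(ray(a,*pa(*p)),ray(b,*pb(*q))); print(n,P[n],np.array(e))
m=lambda s:(P[s+'L']+P[s+'R'])/2
print(m('rim'),m('bodyF'),m('bodyR'))
for s in('rim','bodyF'):
    for f in ('bodyR',):
        d=m(f)-m(s); print(s,np.degrees(np.arctan2(d[1],d[0])))
for k in('bodyF','bodyR','rim'):
    d=P[k+'L']-P[k+'R']; print(k,'lat',np.degrees(np.arctan2(d[1],d[0]))%180-90,np.linalg.norm(d))
```

```text
rimL [632.8 120.3 260.8] [0.1 0.1]
rimR [632.7 151.9 262.2] [0.1 0.1]
bodyFL [657.5 110.9 287.8] [0.1 0.1]
bodyFR [658.8 159.  290.6] [0.1 0.1]
bodyRL [705.1 107.5 304.2] [0.4 0.4]
bodyRR [706.4 157.4 304.9] [0.6 0.6]
[632.7 136.1 261.5] [658.2 134.9 289.2] [705.8 132.4 304.6]
rim -2.8430711180963337
bodyF -3.013268707615875
bodyF lat -1.6175867117967897 48.25748084123736
bodyR lat -1.4212529953125141 49.95774515277381
rim lat 0.0904144670841589 31.630934135014577
```

Run:
```python
from h import *
np.set_printoptions(precision=1,suppress=True)
a=load('pics/v1.npz');b=load('pics/v2.npz')
pa=lambda x,y:(210+(x+.5)/3-.5,68+(y+.5)/3-.5)
pb=lambda x,y:(296+(x-399+.5)/3-.5,68+(y+.5)/3-.5)
Rt=R.from_euler('xyz',[180,0,178.7],degrees=True)
for d,f,tp,pts in ((a,pa,[687.3,176.2,404.3],[(288,211),(362,211),(325,206)]),(b,pb,[685.1,87.4,404.3],[(428,212),(501,211),(465,206)])):
    o=ray(d,320,200)[0]; print('cam in tool',Rt.inv().apply(o-tp))
    for p,z in zip(pts,(0,0,7)): print(Rt.inv().apply(atz(d,*f(*p),tp[2]+18.7+z)-tp))
y=np.radians(-2.7); C=R.from_euler('z',y)*R.from_euler('y',-.4)
lens=np.array([632.2,135.8,260.3]); 
# tool: x=-Xf, y=+Yf, z=-Zf
Rtool=R.from_matrix(np.column_stack([-C.as_matrix()[:,0],C.as_matrix()[:,1],-C.as_matrix()[:,2]]))
dx=0.
tcp=lens-120*C.as_matrix()[:,0]-52*C.as_matrix()[:,0]+Rtool.apply([-dx,0,18.7])
print('target',tcp,Rtool.as_euler('xyz',degrees=True))
np.savez('goal.npz',tcp=tcp,e=Rtool.as_euler('xyz',degrees=True),C=C.as_matrix(),lens=lens)
plan(tcp,Rtool.as_euler('xyz',degrees=True))
```

```text
cam in tool [  67.6   -0.1 -161.5]
[ 61.2  -6.7 -18.7]
[ 61.2   5.6 -18.7]
[ 62.3  -0.5 -25.7]
cam in tool [  67.8   -0.4 -162.4]
[ 61.   -7.1 -18.7]
[ 61.2   5.2 -18.7]
[ 62.3  -0.8 -25.7]
target [481.2 142.9 176.1] [180.   22.9 177.3]
17.5 [685.19  87.8  404.84] [179.97   0.02 178.78] F [-0.32  0.48 -1.6 ] w 21.422473222500535 29.936455045826733
shift(units, tool axes now) [6.84 1.69 7.62] turn units [ 0.07 -4.58  0.29]
shift in target axes [9.3  1.51 4.34]
```

```bash
python3 -m jog '1 0 0 0 0 0;1 0 0 0 0 0;1 0 0 0 0 0;1 .4 0 0 0 0;1 .4 0 0 0 0'
python3 -m jog '1 .4 0 0 0 0;.8 .5 .5 0 0 0;0 0 1 0 0 0;0 0 1 0 0 0;0 0 1 0 0 0'
python3 -m jog '0 0 1 0 0 0;0 0 1 0 0 0;0 0 1 0 0 0;0 0 1 0 0 0;0 0 .1 0 0 0'
python3 -m jog '0 0 0 0 -.92 .06;0 0 0 0 -.92 .06;0 0 0 0 -.92 .06;0 0 0 0 -.92 .06;0 0 0 0 -.9 .06'
python3 -m jog '0 0 0 0 0 0;0 0 0 0 0 0;0 0 0 0 0 0'
python3 - <<'E'
from h import *
g=load('goal.npz'); plan(g['tcp']+g['C'][:,0]*1.0,g['e'])
E
```

```text
clock: 18.12
tool_pos: [534.9, 115.7, 404.6]
tcp_rot: [180.0, 0.0, 178.8]
force: [0.5, -0.3, -1.9]
grip_width: 0.249
grip_force: 29.9
clock: 18.75
tool_pos: [482.6, 143.7, 299.1]
tcp_rot: [180.0, 0.1, 178.9]
force: [-0.0, -0.1, -3.1]
grip_width: 0.248
grip_force: 29.9
clock: 19.38
tool_pos: [481.3, 143.3, 175.0]
tcp_rot: [-180.0, -0.2, 178.8]
force: [0.4, 0.0, -2.4]
grip_width: 0.246
grip_force: 29.9
clock: 20.0
tool_pos: [483.8, 143.2, 178.3]
tcp_rot: [179.6, 23.2, 177.2]
force: [-0.6, -0.2, -1.8]
grip_width: 0.25
grip_force: 29.9
clock: 20.38
tool_pos: [484.3, 142.7, 177.1]
tcp_rot: [179.7, 23.0, 177.1]
force: [0.1, -0.4, -1.7]
grip_width: 0.254
grip_force: 29.9
20.375 [484.27 142.65 177.14] [179.66  22.99 177.15] F [ 0.15 -0.36 -1.72] w 22.093813449339393 29.936313482467085
shift(units, tool axes now) [ 0.07  0.   -0.01] turn units [ 0.06  0.02 -0.03]
shift in target axes [ 0.07  0.   -0.01]
```

```bash
python3 -m jog '.06 0 0 .06 0 -.03;0 0 0 0 0 0;0 0 0 0 0 0;0 0 0 0 0 0'
python3 - <<'E'
from h import *
g=load('goal.npz'); plan(g['tcp']+g['C'][:,0]*1.0,g['e'])
C=g['C'];l=g['lens']; th=l-120*C[:,0]; ta=l-232*C[:,0]
ims=[]
for n,w in (("top",(235,140)),("scene",(330,160))):
    d=grab(n,f"pics/{n}9.png"); q=proj(d,[th,ta,l]); print(n,q)
    c=q.mean(0).astype(int); u,v=c-[33,50]; print('origin',u,v)
    ims.append(cv2.resize(cv2.imread(f"pics/{n}9.png")[v:v+100,u:u+66],(396,600),interpolation=cv2.INTER_CUBIC))
cv2.imwrite('pics/fin.png',np.hstack(ims))
E
```

```text
clock: 20.88
tool_pos: [481.2, 142.6, 175.6]
tcp_rot: [-180.0, 22.9, 177.3]
force: [-0.7, -0.1, -2.0]
grip_width: 0.25
grip_force: 29.9
20.875 [481.18 142.6  175.61] [-179.96   22.89  177.32] F [-0.67 -0.12 -1.95] w 21.78981023704458 29.9363509635441
shift(units, tool axes now) [-0.04  0.01 -0.01] turn units [-0.01 -0.01  0.  ]
shift in target axes [-0.04  0.01 -0.01]
top [[269.36 229.94]
 [270.83 270.56]
 [267.73 184.83]]
origin 236 178
scene [[371.45 180.38]
 [377.27 165.05]
 [364.2  199.53]]
origin 337 131
```

View pics/fin.png

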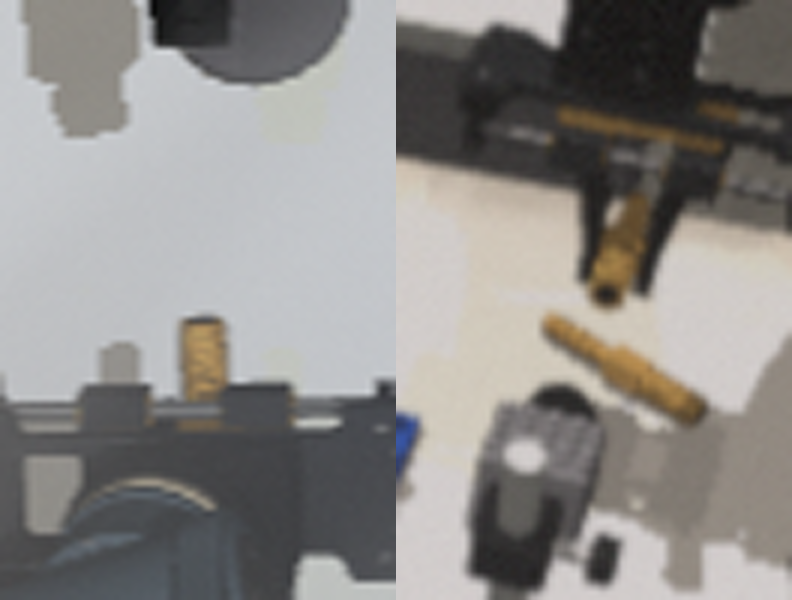

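In the final picture the threaded end is at top (269.6,230.6) and scene (371.8,179.4), within a pixel of the target, and it points at the lens. I trim 1.2 mm towards the lens, let it settle and hand in.

```bash
python3 -m jog '-.04 0 0 0 0 0;0 0 0 0 0 0;0 0 0 0 0 0;0 0 0 0 0 0;0 0 0 0 0 0'
python3 -m jog '0 0 0 0 0 0;0 0 0 0 0 0;0 0 0 0 0 0;0 0 0 0 0 0'
python3 -c "
from rig import order
print(order.finish_job())"
```

```text
clock: 21.6
tool_pos: [482.2, 142.6, 176.1]
tcp_rot: [-180.0, 22.9, 177.3]
force: [0.4, 0.5, -1.6]
grip_width: 0.251
grip_force: 29.9
clock: 22.1
tool_pos: [482.3, 142.6, 176.1]
tcp_rot: [-180.0, 22.9, 177.3]
force: [0.6, -0.3, -1.7]
grip_width: 0.253
grip_force: 29.9
the job is handed in; nothing more can be done
None
```

I turned the clamp nut about 90° anticlockwise, lifted the brass fitting out and handed the job in at 22.1 s, with the gripper holding it still, threaded end to the lens: by my measurements about 12 cm away, centred and in line to within about 2–3 mm; the verdict was not shown to me.

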